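# Seat a connector in its fixture and snap the toggle clamp shut

## Task

One of the two clamp fixtures on the bench has a connector lying in its channel: push the connector along the channel with the fingertips until its end is up against the end stop. Then push that fixture's lever over toward the channel, past its dead point, until it snaps into lock with the foot down on the connector. Only push, never pick anything up; leave the empty fixture's clamp open and the things around where they are.

Things in the scene. Friction and masses are not known exactly. Their poses are not given: they have to be found in the camera images.
- fixture_a: Clamp fixture, the one with the connector in its channel. Fixed grey plate 200 x 116 x 12 mm (own x -0.110..0.090, y -0.052..0.064), origin on the bench, z up. A straight channel along own x at y = -0.025 ends at a steel end stop whose face is at x = +0.060; two rails 8 mm high and 15 mm apart, x -0.015..0.060, guide the connector, and a lip on the stop reaches 12 mm over its end. The toggle clamp stands at x 0.020 on the +y side.
- connector: Loose ivory connector, a bar 103 x 12 x 12 mm, 20 to 45 g, lying in the channel of fixture_a, lengthwise along the fixture's own x and short of the end stop. Origin at the centre of its underside. Home against the stop its origin is at own x = 0.0085 of fixture_a, and 28 mm of it still sticks out of the rails on the open (-x) side.
- lever_a (a joint): Over-centre lever of fixture_a; hinge along the fixture's own x at (0.020, 0.034, 0.060). 0 = open, leaning 40 deg to own +y; grows as it tips toward -y, over the channel; upright at 0.70; dead point 0.95; locked about 1.50. A spring drives it away from the dead point (0.3 N m at open, none at the dead point, 0.2 N m at lock): it falls back before it and snaps to lock past it. 5 to 8 N at the tip
- lever_a_tip (a point): Point in the round grip of lever_a, 80 mm from its hinge, 10 mm short of the free end; grip diameter 21 mm here. Open, it stands 121 mm above the bench and 86 mm to the fixture's own +y. Moves with the lever.
- bar_a: Hold-down bar of fixture_a, linked to lever_a: raised when the lever is open; when it locks the rubber foot (14 mm across) comes down on the connector. Origin at its hinge, own (0.020, 0.018, 0.044) of fixture_a.
- fixture_b: Second clamp fixture of exactly the same make and sizes as fixture_a, with an empty channel. Fixed; origin and axes as fixture_a.
- lever_b (a joint): Lever of the empty fixture_b, same mechanism and values as lever_a; 0 = open, its state at the start.
- jar: White plastic jar, 54 mm across, 50 mm high, loose bystander, origin under its centre.
- wire_spool: Spool of wire lying flat, 58 mm across, 45 mm high, loose bystander, origin under its centre.
- tape_roll: Roll of amber tape lying flat, 48 mm across, 19 mm high, loose bystander, origin under its centre.

How it is judged:
On the way, in this order (a step that is already met when the one before it is completed fails the run):
1. the connector is home against the end stop, the clamp still open (x of connector in the frame of fixture_a above 0.0055 m and y of connector in the frame of fixture_a between -0.03 and -0.02 m and z of connector in the frame of fixture_a below 0.016 m and value of joint lever_a below 0.3 rad), for 0.2 s.
2. the lever has snapped into lock (value of joint lever_a above 1.42 rad), for 0.2 s.
At the end, for the whole second after the job is handed in: The connector lies flat in the channel within 3 mm of the end stop, lever_a is locked (above 1.42 rad), its bar presses on the connector with over 0.5 N, all at rest, and lever_b is still open (below 0.2 rad) (x of connector in the frame of fixture_a above 0.0055 m and y of connector in the frame of fixture_a between -0.03 and -0.02 m and z of connector in the frame of fixture_a below 0.016 m and value of joint lever_a above 1.42 rad and contact force between bar_a and connector above 0.5 N and linear speed of connector below 0.02 m/s and value of joint lever_b below 0.2 rad); the robot touches nothing.
It fails at once if the connector is lifted more than 10 mm or comes out of the channel (z of connector in the frame of fixture_a above 0.022 m or y of connector in the frame of fixture_a above -0.013 m or y of connector in the frame of fixture_a below -0.037 m).
It fails at once if the empty fixture's lever is pushed (value of joint lever_b above 0.5 rad).
It fails at once if the jar is moved by more than 30 mm (distance of jar from where it was at the start of the episode above 0.03 m).
It fails at once if the wire spool is moved by more than 30 mm (distance of wire_spool from where it was at the start of the episode above 0.03 m).
It fails at once if the tape roll is moved by more than 30 mm (distance of tape_roll from where it was at the start of the episode above 0.03 m).
It also fails if it takes over 45 s, if anything falls off the work surface, if the arm or the gripper's body presses on something with over 40 N, if the wrist force passes 120 N, or if a joint passes its speed limit or range.

## Robot

A 6-joint arm with a two-finger parallel gripper is mounted at the origin on a cart in front of the work surface, level with it; the furniture and walls round the work are solid. World frame = base frame: x ahead of the robot, y to its left, z up, the work surface at z = 0. Lengths are in m, angles in rad, forces in N, time in s.
With the tool pointing down it reaches from about 0.325 to 0.775 m from the base axis. Payload 9.3 kg.
Tool frame: the origin (TCP) lies midway between the tips of the shut fingers; the grasp point (between the pads) lies 19 mm behind it (manip.grip_point_offset is the distance from the TCP to the grasp point, in m); x points along the fingers, y is the direction in which the jaws open and shut, and the axes are right-handed (so a half turn about x gives the same grasp; the last joint's range is limited). The gripper opens to 85 mm and grips with 20 to 120 N. Pads are 22 mm wide; open, the fingers measure 114 mm over their backs; the gripper's body (76 mm by 85 mm) begins 54 mm behind the grasp point. The pads swing forward as they close: fully open they stand 13 mm farther back than shut.
Start: joints at [-1.384, 0.259, 0.021, 1.334, 0, 1.418], TCP at [0.183, -0.519, 0.231] pointing down, gripper open.
Joint ranges: [-3.04, 3.04], [-0.91, 1.82], [-1.04, 1.36], [-1.92, 1.95], [-1.52, 1.45], [-3.14, 3.14]. Speed limits (rad/s): [2.22, 2.22, 2.79, 3.14, 3.14, 3.14].

## Interface

Orientations are given as [roll, pitch, yaw] about the fixed x, y, z axes, in that order (R = Rz(yaw) Ry(pitch) Rx(roll)).
In Python, from bench import manip gives the robot as it stands. The module is installed in compiled form; this text tells all that it offers.
- The arm moves only by the tool servo_tool, never from a script. Its argument "commands" is a list of rows, each a list of 6 numbers: the shift along the world's x, y, z in m, then the turn, a rotation vector about the world's x, y, z in degrees. In form: [[tx, ty, tz, rx, ry, rz], ...]. A call has 1 to 8 rows; each row is the pose to reach, as a shift and turn from the pose commanded when the call began; what a row does not reach only later rows make up. A row lasts 1/12 s, in which the tool goes at most 41.7 mm and 7.16 degrees, less where a joint would pass 70% of its speed; a pose out of reach is approached as far as the arm can. A call with a gripper value outside its range is refused whole. "fingers" is the opening, from -1 (shut) to 1 (fully open), set as the call begins (left out, the last holds). The fingers move at their own pace and stop on an object; "force" is the grip in N (left out, the last holds). Time passes only in rows, so rows that repeat a pose let the fingers close. It gives the time, the measured TCP pose, the force and the opening at its end, in the units of the state.
- manip.read_state(): the state, without advancing time (a new reading comes with each control period).
- manip.camera(name): name is "scene" or "side" or "wrist"; returns a dict with "frame" (384x512x3 uint8, red, green, blue), "range_z" (384x512 float32, m along the optical axis (not along the pixel's ray), 0 where there is no reading), "K" (3x3 intrinsics, pixels), "k1" (the pictures are not rectified: a ray, as slopes to the right and down, at radius r is drawn at 1 + k1 r^2 times it, then the intrinsics apply), "eye" and "orientation" of the camera in the world. Camera axes: x right, y down, z forward; pixel columns grow to the right and rows downward; lengths in m; the calibration is good to about 2 mm. A picture is of the moment at which its call begins.
- manip.close_job(): hands the job in, once; it reports no verdict.
The state is a dict: "clock": time; "q": joint angles; "joint_vel": joint speeds; "effort": joint torques, N m; "position": TCP position; "tcp_rot": TCP orientation; "contact_force": force on the tool from outside, world axes, zero at the start; "ft_torque": the same for the moment, N m; "opening": opening from 0.0 (shut) to 1.0 (fully open).
Only numpy, scipy, OpenCV 4.12 (cv2) and the standard library are available. Lean on these libraries where they do the work, as an engineer would, in place of code of your own. Each camera call takes 0.05 s, during which the arm holds its last target. There are 200 camera calls.

## Working session

There is one attempt and no reset: what is moved stays moved. The work goes in short steps, Python scripts to look and compute and a tool call to move; the robot and the scene stay as the last step left them, time stands still between calls to the robot, and variables do not carry over. Pictures are saved under pics/ and viewed, about 8 in all and at most 12, crops included, and the job is handed in when it is done.

Besides the shell and the picture viewer there is one more tool, called as name(argument=value, ...), one argument or row to a line, values as JSON. servo_tool: Moves the arm, as the interface text tells. Its arguments: {"type":"object","properties":{"commands":{"type":"array","items":{"type":"array","items":{"type":"number"}}},"fingers":{"type":"number"},"force":{"type":"number"}},"required":["commands"]}

```bash
mkdir -p pics; cat > h.py <<'E'
import numpy as np,cv2
from bench import manip
from scipy.spatial.transform import Rotation as R
def rot(c):
    o=np.array(c["orientation"],float)
    return o if o.shape==(3,3) else (R.from_euler('xyz',o).as_matrix() if o.size==3 else R.from_quat(o).as_matrix())
def pts(c):
    h,w=c["range_z"].shape;K=np.array(c["K"]);v,u=np.mgrid[:h,:w]
    xd=(u-K[0,2])/K[0,0];yd=(v-K[1,2])/K[1,1];x,y=xd.copy(),yd.copy()
    for _ in range(10):
        s=1+c["k1"]*(x*x+y*y);x=xd/s;y=yd/s
    z=c["range_z"];P=np.stack([x*z,y*z,z],-1)
    return P@rot(c).T+np.array(c["eye"])
def save(c,n): cv2.imwrite("pics/"+n,c["frame"][...,::-1])
E
python3 - <<'E'
from h import *
a=manip.camera("scene");b=manip.camera("side")
print(a["eye"],a["orientation"],a["k1"],a["K"]);print(b["eye"],b["orientation"])
np.savez("s.npz",P=pts(a),f=a["frame"]);np.savez("d.npz",P=pts(b),f=b["frame"])
save(a,"scene.png");save(b,"side.png");print(manip.read_state())
P=pts(a);print(P[200:384:60,100:512:100].round(3))
E
```

```text
[-0.09599598  0.98441256  0.9424045 ] [-2.21290299  0.0062424  -2.54683624] -0.0877013979619369 [[468.05316277   0.         259.62773631]
 [  0.         468.05316277 186.79095294]
 [  0.           0.           1.        ]]
[ 0.34594793 -0.87232743  0.45584217] [-1.92695406 -0.02837375 -0.18560958]
{'clock': 0.1, 'q': array([-1.38359228e+00,  2.59167597e-01,  2.08288004e-02,  1.33369265e+00,
        2.20841765e-05,  1.41821110e+00]), 'joint_vel': array([ 1.97365573e-04,  2.00747599e-04,  2.02415780e-03, -1.21731813e-04,
        2.23211522e-03, -1.57526266e-05]), 'effort': array([ 6.34480210e-03, -5.56693661e+01,  3.45069051e+01,  1.16817545e-02,
       -1.08769580e-04,  1.55706590e-05]), 'position': array([ 0.18327132, -0.5183035 ,  0.23070591]), 'tcp_rot': array([-1.74125979,  1.56956101,  1.74012212]), 'contact_force': array([ 0.53758796,  0.40154383, -0.18999839]), 'ft_torque': array([ 0.00338695, -0.00430581,  0.00595059]), 'opening': 0.9998227981369482}
[[[ 1.009e+00  2.950e-01  2.000e-03]
  [ 7.350e-01  1.110e-01  1.000e-03]
  [ 4.650e-01 -6.700e-02  2.000e-03]
  [ 1.340e-01  6.000e-03  1.950e-01]
  [-7.900e-02 -1.573e+00 -7.560e-01]]

 [[ 7.950e-01  4.790e-01  2.000e-03]
  [ 5.620e-01  3.190e-01  1.000e-03]
  [ 3.320e-01  1.600e-01 -4.000e-03]
  [ 9.400e-02  2.200e-02  1.200e-02]
  [-1.460e-01 -1.470e-01 -1.000e-03]]

 [[ 6.330e-01  6.190e-01  3.000e-03]
  [ 4.290e-01  4.780e-01  3.000e-03]
  [ 2.430e-01  3.100e-01 -4.400e-02]
  [ 3.400e-02  1.190e-01 -1.040e-01]
  [-2.680e-01 -6.570e-01 -7.520e-01]]

 [[ 5.100e-01  7.290e-01 -1.000e-03]
  [ 3.280e-01  6.020e-01 -1.000e-03]
  [ 2.210e-01  3.230e-01 -2.920e-01]
  [-2.200e-02  1.820e-01 -2.690e-01]
  [-3.380e-01 -3.560e-01 -7.580e-01]]]
```

View pics/scene.png

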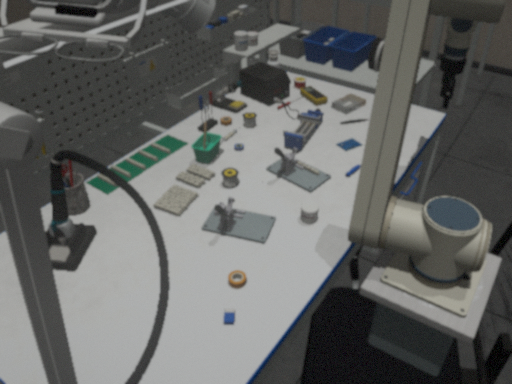

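View pics/side.png

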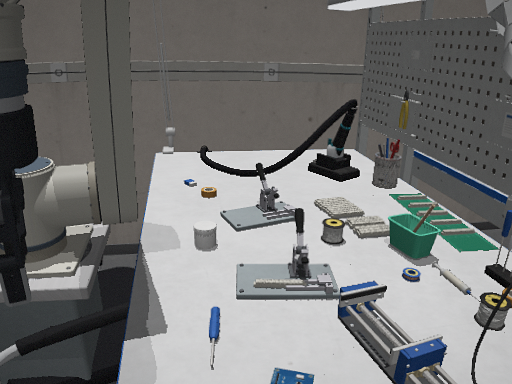

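The fixture holding the connector is the near one in the side view, around (285,280), and around (298,172) in the scene view. The empty one is at (265,215) in the side view. The jar is at (205,236) and the spool at (332,231), both in the side view.

```bash
python3 - <<'E'
from h import *
s=np.load("s.npz");d=np.load("d.npz")
c=d["f"][195:310,225:350,::-1];c=cv2.resize(c,None,fx=5,fy=5,interpolation=cv2.INTER_CUBIC)
e=s["f"][140:200,255:345,::-1];e=cv2.resize(e,None,fx=6,fy=6,interpolation=cv2.INTER_CUBIC)
cv2.imwrite("pics/c1.png",c);cv2.imwrite("pics/c2.png",e)
for n,q,(r0,r1,c0,c1) in(("s",s,(140,200,255,345)),("d",d,(195,310,225,350))):
    P=q["P"][r0:r1,c0:c1];f=q["f"][r0:r1,c0:c1].astype(int)
    m=(P[...,2]>.007)&(P[...,2]<.017)
    X=P[m][:,:2].astype(np.float32);print(n,len(X),cv2.minAreaRect(X))
E
```

```text
s 862 ((0.5568031072616577, -0.23685690760612488), (0.32055479288101196, 0.3510623872280121), 31.920873641967773)
d 3933 ((0.6389350295066833, -0.017886459827423096), (0.49527549743652344, 0.37296804785728455), 86.7204360961914)
```

View pics/c1.png

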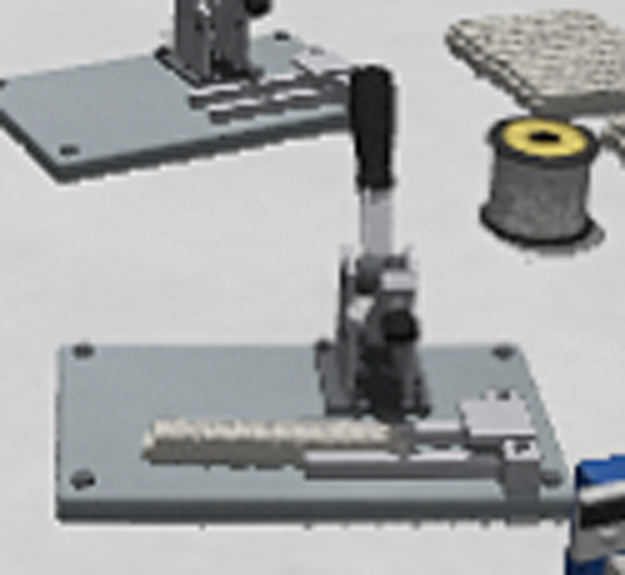

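View pics/c2.png

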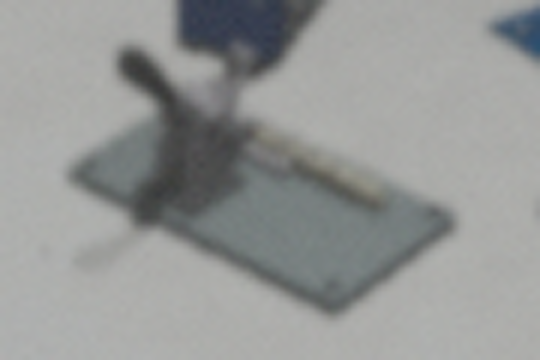

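The side crop shows fixture A with own +x to the right, where the stop is, and +y away from the camera. The plate-top corners are at about (60,345), (523,345), (575,500) and (57,503), and the connector runs from (147,445) to (405,440). Next I cast rays from the plate and connector outlines.

```bash
cat >> h.py <<'E'
def ray(c,uv,z):
    K=np.array(c["K"]);uv=np.atleast_2d(uv).astype(float)
    d=(uv-K[:2,2])/[K[0,0],K[1,1]];x=d.copy()
    for _ in range(10): x=d/(1+c["k1"]*(x**2).sum(1,keepdims=True))
    D=np.c_[x,np.ones(len(x))]@rot(c).T;e=np.array(c["eye"])
    return e+D*((z-e[2])/D[:,2:])
E
python3 - <<'E'
from h import *
b=manip.camera("side");a=manip.camera("scene")
cs=lambda L:np.array(L)/5-.4+[225,195]
ss=lambda L:np.array(L)/6-.42+[255,140]
print("side corners",ray(b,cs([[60,345],[523,345],[575,500],[57,503]]),.012).round(4)[:,:2].tolist())
print("scene corners",ray(a,ss([[70,172],[335,308],[455,215]]),.012).round(4)[:,:2].tolist())
# masks
f=b["frame"].astype(int)
hsv=cv2.cvtColor(b["frame"],cv2.COLOR_RGB2HSV)
print("plate px",hsv[270,245],"bench",hsv[310,300],"conn",hsv[283,265])
# plate edge points: columns' transitions in V
V=cv2.cvtColor(b["frame"],cv2.COLOR_RGB2GRAY).astype(float)
for u in range(240,285,8):
    col=V[255:275,u];i=np.argmax(-np.diff(col))+255; print(u,i+.5,ray(b,[u,i+.5],.012)[0,:2].round(4))
# scene noise
for n,c,bx in(("A conn side",b,(270,300,245,315)),):
    h=hsv[bx[0]:bx[1],bx[2]:bx[3]];m=(h[...,0]>14)&(h[...,0]<40)&(h[...,1]>15)
    v,u=np.nonzero(m);print(m.sum(),u.min()+bx[2],u.max()+bx[2],v.min()+bx[0],v.max()+bx[0])
print("conn top ends side",ray(b,cs([[150,425],[390,424],[147,443],[405,445]]),.024).round(4)[:,:2].tolist())
print("lever tip side px->depth",pts(b)[214:232:6,297:303:2].round(3).tolist())
E
```

```text
side corners [[0.4565, -0.1236], [0.6541, -0.1521], [0.6336, -0.2664], [0.4391, -0.2383]]
scene corners [[0.6474, -0.1456], [0.4545, -0.1164], [0.4401, -0.2313]]
plate px [ 98  18 167] bench [105   2 213] conn [23 21 97]
240 263.5 [ 0.4638 -0.1242]
248 263.5 [ 0.4807 -0.1265]
256 263.5 [ 0.4976 -0.1288]
264 263.5 [ 0.5145 -0.1311]
272 263.5 [ 0.5315 -0.1335]
280 263.5 [ 0.5485 -0.1359]
184 254 305 280 286
conn top ends side [[0.4795, -0.2088], [0.5724, -0.2218], [0.4761, -0.2211], [0.5739, -0.2371]]
lever tip side px->depth [[[0.582, -0.127, 0.122], [0.586, -0.128, 0.122], [0.589, -0.13, 0.123]], [[0.58, -0.134, 0.112], [0.583, -0.137, 0.113], [0.588, -0.137, 0.112]], [[0.579, -0.141, 0.101], [0.583, -0.142, 0.102], [0.586, -0.145, 0.102]]]
```

```bash
python3 - <<'E'
from h import *
s=manip.read_state();M=R.from_euler('xyz',s["tcp_rot"]).as_matrix();print(M.round(3),s["position"])
a=manip.camera("scene");P=pts(a);b=manip.camera("side");Q=pts(b)
# things above 80mm on bench near (B lever), and jar etc.
for n,p in(("scene",P),("side",Q)):
    m=(p[...,2]>.105)&(p[...,2]<.14)&(p[...,0]>.35)&(p[...,0]<.8)&(abs(p[...,1])<.3)
    k,l,st,c=cv2.connectedComponentsWithStats(m.astype(np.uint8))
    for i in range(1,k):
        if st[i,4]>8: print(n,c[i].round(),st[i,4],np.median(p[l==i],0).round(3))
for uv in([205,225],[332,222],[209,190]): print(uv,Q[uv[1],uv[0]].round(3))
E
```

```text
[[-0.     0.333 -0.943]
 [ 0.001 -0.943 -0.333]
 [-1.    -0.001 -0.   ]] [ 0.18328604 -0.51839891  0.23093019]
scene [278. 151.] 46 [ 0.581 -0.115  0.124]
scene [218. 208.] 54 [0.563 0.225 0.126]
side [260. 168.] 74 [0.568 0.21  0.119]
side [299. 216.] 145 [ 0.585 -0.13   0.119]
[205, 225] [ 0.399 -0.003  0.05 ]
[332, 222] [ 0.711 -0.008  0.042]
[209, 190] [0.434 0.337 0.012]
```

servo_tool(
  commands=[
    [0.2636, 0.3085, -0.03, 0, 0, -27.85],
    [0.2636, 0.3085, -0.03, 0, 0, -27.85],
    [0.2636, 0.3085, -0.03, 0, 0, -27.85],
    [0.2636, 0.3085, -0.03, 0, 0, -27.85],
    [0.2636, 0.3085, -0.03, 0, 0, -27.85],
    [0.2636, 0.3085, -0.03, 0, 0, -27.85],
    [0.2636, 0.3085, -0.03, 0, 0, -27.85],
    [0.2636, 0.3085, -0.03, 0, 0, -27.85],
  ],
  fingers=-1,
  force=60,
)

```text
clock: 0.97
position: [0.394, -0.2714, 0.2075]
tcp_rot: [2.508, 1.57, -0.781]
contact_force: [0.6, -0.1, -0.2]
opening: -0.001
```

servo_tool(
  commands=[
    [0, 0, 0, 0, 0, 0],
    [0, 0, 0, 0, 0, 0],
  ],
)

```text
clock: 1.13
position: [0.3943, -0.2711, 0.2074]
tcp_rot: [-0.727, 1.571, 2.273]
contact_force: [0.1, 0.0, 1.0]
opening: 0.003
```

```bash
python3 - <<'E'
from h import *
s=manip.read_state();M=R.from_euler('xyz',s["tcp_rot"]).as_matrix();print(s["position"],np.degrees(np.arctan2(M[1,1],M[0,1])),M[:,0].round(4))
w=manip.camera("wrist");save(w,"w1.png")
E
```

```text
[ 0.39433408 -0.27109927  0.20735297] -98.10929104913802 [-1.e-04  2.e-04 -1.e+00]
```

View pics/w1.png

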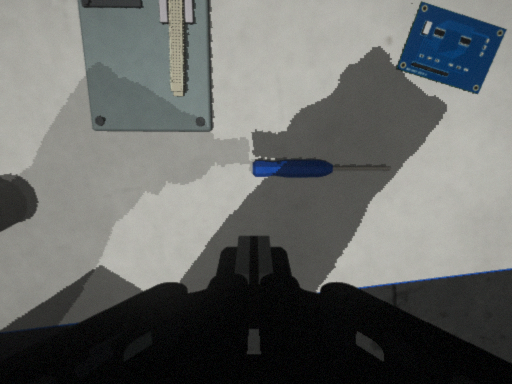

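The wrist view shows the plate's -x edge from (93,130) to (213,131), and the connector's free end at about (172–185,96). The screwdriver at (320,168) lies well clear.

```bash
python3 - <<'E'
from h import *
w=manip.camera("wrist")
p=ray(w,[[93,130],[213,131],[79,0],[209,0]],.012)[:,:2];print(p.round(4).tolist())
print("angles",[np.degrees(np.arctan2(*(d)[::-1])).round(2) for d in (p[2]-p[0],p[3]-p[1])],np.degrees(np.arctan2(*(p[0]-p[1])[::-1]))-90)
y=np.radians(-8.35);ex=np.array([np.cos(y),np.sin(y)]);ey=np.array([-ex[1],ex[0]])
O=(p[0]+p[1])/2+.110*ex-.006*ey;print("origin",O.round(4))
e=ray(w,[[172,97],[185,96],[170,30],[184,30]],.024)[:,:2]
print("conn own",np.c_[(e-O)@ex,(e-O)@ey].round(4).tolist())
for own in([-.105,-.025],[-.054,-.025],[.02,.13],[.02,.086]): print(own,(O+own[0]*ex+own[1]*ey).round(4))
E
```

```text
[[0.4541, -0.1253], [0.4366, -0.2399], [0.5653, -0.1431], [0.5491, -0.2562]]
angles [np.float64(-9.13), np.float64(-8.23)] -8.65815096792555
origin [ 0.5533 -0.2045]
conn own [[-0.0788, -0.017], [-0.0779, -0.0288], [-0.023, -0.0186], [-0.0229, -0.0308]]
[-0.105, -0.025] [ 0.4458 -0.214 ]
[-0.054, -0.025] [ 0.4962 -0.2214]
[0.02, 0.13] [ 0.592  -0.0788]
[0.02, 0.086] [ 0.5856 -0.1223]
```

servo_tool(
  commands=[
    [0.0517, 0.0586, 0, 0, 0, -0.3],
    [0.0517, 0.0586, 0, 0, 0, -0.3],
    [0.0517, 0.0586, -0.06, 0, 0, -0.3],
    [0.0517, 0.0586, -0.1, 0, 0, -0.3],
    [0.0517, 0.0586, -0.14, 0, 0, -0.3],
    [0.0517, 0.0586, -0.17, 0, 0, -0.3],
    [0.0517, 0.0586, -0.189, 0, 0, -0.3],
    [0.0517, 0.0586, -0.189, 0, 0, -0.3],
  ],
)

```text
clock: 1.9
position: [0.4423, -0.2147, 0.0147]
tcp_rot: [-0.45, 1.565, 2.538]
contact_force: [0.4, 1.0, -0.8]
opening: 0.002
```

servo_tool(
  commands=[
    [0, 0, 0, 0, 0, 0],
  ],
)

```text
clock: 1.98
position: [0.444, -0.2156, 0.0182]
tcp_rot: [-0.405, 1.569, 2.582]
contact_force: [0.7, -0.3, 0.9]
opening: 0.001
```

servo_tool(
  commands=[
    [0.005, 0.0015, 0, 0, 0, 0],
    [0.0109, 0.0006, 0, 0, 0, 0],
    [0.0158, -0.0001, 0, 0, 0, 0],
    [0.0208, -0.0009, 0, 0, 0, 0],
    [0.0267, -0.0018, 0, 0, 0, 0],
    [0.0326, -0.0026, 0, 0, 0, 0],
    [0.0386, -0.0035, 0, 0, 0, 0],
    [0.0435, -0.0043, 0, 0, 0, 0],
  ],
)

```text
clock: 2.65
position: [0.4892, -0.2189, 0.0185]
tcp_rot: [2.829, 1.571, -0.464]
contact_force: [-0.5, 0.1, 0.5]
opening: 0.002
```

servo_tool(
  commands=[
    [0.0015, -0.0002, 0, 0, 0, 0],
    [0.003, -0.0004, 0, 0, 0, 0],
  ],
)

```text
clock: 2.82
position: [0.4916, -0.2191, 0.0182]
tcp_rot: [-0.29, 1.57, 2.7]
contact_force: [-0.3, -0.7, 0.3]
opening: 0.005
```

```bash
python3 - <<'E'
from h import *
b=manip.camera("side");s=manip.read_state();print(s["position"],s["contact_force"])
c=cv2.resize(b["frame"][195:310,225:350,::-1],None,fx=5,fy=5,interpolation=cv2.INTER_CUBIC);cv2.imwrite("pics/c3.png",c)
E
```

```text
[ 0.49167917 -0.21916526  0.01825957] [-0.23274373 -0.2609013  -0.19980005]
```

View pics/c3.png

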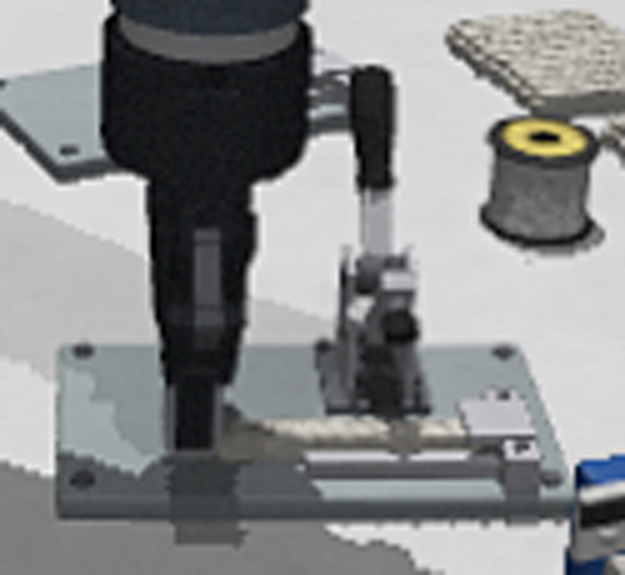

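The fingers are on the connector's end at about (220,440). The connector now reaches the lip at about (465,430). I push on in small steps until the force rises.

servo_tool(
  commands=[
    [0.001, -0.0002, 0, 0, 0, 0],
    [0.002, -0.0003, 0, 0, 0, 0],
    [0.003, -0.0004, 0, 0, 0, 0],
    [0.004, -0.0006, 0, 0, 0, 0],
  ],
)

```text
clock: 3.2
position: [0.4953, -0.2198, 0.0184]
tcp_rot: [0.864, 1.571, -2.429]
contact_force: [0.4, 0.3, -1.0]
opening: -0.002
```

servo_tool(
  commands=[
    [0.001, -0.0002, 0, 0, 0, 0],
    [0.002, -0.0003, 0, 0, 0, 0],
  ],
)

```text
clock: 3.37
position: [0.4962, -0.2199, 0.0182]
tcp_rot: [0.042, 1.568, 3.032]
contact_force: [-9.3, -0.5, 4.8]
opening: -0.004
```

servo_tool(
  commands=[
    [0.001, -0.0001, 0, 0, 0, 0],
    [0.001, -0.0001, 0, 0, 0, 0],
    [0.001, -0.0001, 0, 0, 0, 0],
    [0.001, -0.0001, 0, 0, 0, 0],
  ],
)

```text
clock: 3.7
position: [0.4962, -0.2198, 0.0182]
tcp_rot: [0.062, 1.567, 3.052]
contact_force: [-10.3, 0.1, 6.5]
opening: -0.002
```

The force holds at 10 N with no further motion, so the connector is at the stop. I back off, rise and move behind the lever.

servo_tool(
  commands=[
    [-0.01, 0.0015, 0, 0, 0, 0],
    [-0.02, 0.003, 0, 0, 0, 0],
    [-0.02, 0.003, 0.04, 0, 0, 0],
    [-0.02, 0.003, 0.08, 0, 0, 0],
    [-0.02, 0.003, 0.12, 0, 0, 0],
    [-0.02, 0.003, 0.16, 0, 0, 0],
    [-0.02, 0.003, 0.19, 0, 0, 0],
    [-0.02, 0.003, 0.19, 0, 0, 0],
  ],
)

```text
clock: 4.37
position: [0.4798, -0.2183, 0.2149]
tcp_rot: [2.736, 1.561, -0.557]
contact_force: [-0.5, 0.5, -0.2]
opening: 0.001
```

servo_tool(
  commands=[
    [0.0, 0.04, 0, 0, 0, 0],
    [0.01, 0.08, 0, 0, 0, 0],
    [0.03, 0.115, 0, 0, 0, 0],
    [0.06, 0.14, 0, 0, 0, 0],
    [0.095, 0.144, 0, 0, 0, 0],
    [0.116, 0.144, 0, 0, 0, 0],
    [0.116, 0.144, 0, 0, 0, 0],
    [0.116, 0.144, 0, 0, 0, 0],
  ],
)

```text
clock: 5.03
position: [0.5944, -0.0729, 0.2073]
tcp_rot: [-0.239, 1.569, 2.752]
contact_force: [-0.4, -0.2, -0.5]
opening: -0.001
```

```bash
python3 - <<'E'
from h import *
s=manip.read_state();print(s["position"],s["contact_force"])
w=manip.camera("wrist");b=manip.camera("side")
c=cv2.resize(b["frame"][195:310,225:350,::-1],None,fx=4,fy=4,interpolation=cv2.INTER_CUBIC)
cv2.imwrite("pics/c4.png",cv2.resize(np.hstack([cv2.resize(w["frame"][...,::-1],(500,375)),cv2.resize(c,(408,375))]),(800,330)))
Q=pts(b);p=Q[205:240,290:310].reshape(-1,3);m=(p[:,2]>.10)&(p[:,2]<.14)&(p[:,1]<-.09)
for z in(.105,.115,.125): print(z,np.median(p[m&(abs(p[:,2]-z)<.004)],0).round(3))
E
```

```text
[ 0.59440384 -0.07285629  0.20725315] [-0.37212944 -0.22430882 -0.52778252]
0.105 [ 0.584 -0.141  0.105]
0.115 [ 0.584 -0.134  0.115]
0.125 [ 0.586 -0.126  0.125]
```

View pics/c4.png

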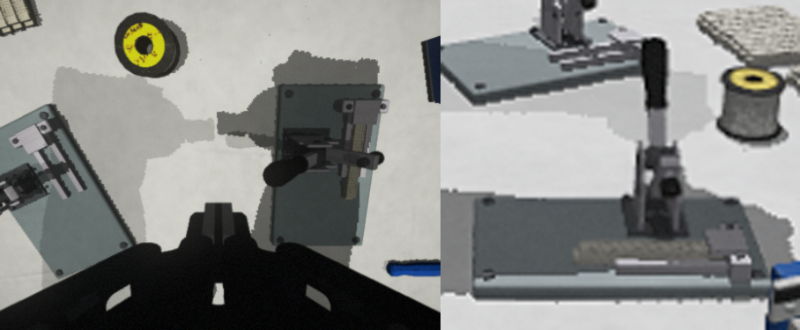

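The view shows the connector in place, the clamp open and the fingers clear on the +y side of the lever. I go down and push.

servo_tool(
  commands=[
    [0, 0, -0.04, 0, 0, 0],
    [0, 0, -0.075, 0, 0, 0],
    [0, 0, -0.095, 0, 0, 0],
    [0, 0, -0.095, 0, 0, 0],
    [-0.0015, -0.01, -0.095, 0, 0, 0],
    [-0.003, -0.02, -0.095, 0, 0, 0],
    [-0.003, -0.02, -0.095, 0, 0, 0],
  ],
)

```text
clock: 5.72
position: [0.5919, -0.0957, 0.1156]
tcp_rot: [2.825, 1.567, -0.47]
contact_force: [0.8, 0.7, -0.1]
opening: -0.0
```

servo_tool(
  commands=[
    [-0.0012, -0.008, 0.002, 0, 0, 0],
    [-0.0024, -0.016, 0.004, 0, 0, 0],
    [-0.0036, -0.024, 0.006, 0, 0, 0],
    [-0.0048, -0.032, 0.008, 0, 0, 0],
  ],
)

```text
clock: 6.05
position: [0.5889, -0.1193, 0.1291]
tcp_rot: [-2.274, 1.555, 0.721]
contact_force: [-11.2, 42.8, 67.5]
opening: 0.002
```

The force rose to 43 N sideways and 67 N upward, so the tips are riding up on the grip's rounded end. I back off and retry lower.

servo_tool(
  commands=[
    [0.0036, 0.015, 0.003, 0, 0, 0],
    [0.006, 0.04, 0.003, 0, 0, 0],
    [0.006, 0.04, 0.003, 0, 0, 0],
  ],
)

```text
clock: 6.3
position: [0.5932, -0.0829, 0.1266]
tcp_rot: [-2.884, 1.568, 0.108]
contact_force: [-0.8, -0.2, -0.5]
opening: 0.004
```

```bash
python3 - <<'E'
from h import *
s=manip.read_state();print(s["position"],s["contact_force"])
b=manip.camera("side");a=manip.camera("scene")
c=cv2.resize(b["frame"][195:310,225:350,::-1],(480,440),interpolation=cv2.INTER_CUBIC)
e=cv2.resize(a["frame"][125:200,250:305,::-1],(320,440),interpolation=cv2.INTER_CUBIC)
cv2.imwrite("pics/c5.png",np.hstack([c,e]))
E
```

```text
[ 0.59317511 -0.08290085  0.12655552] [-0.8280902  -0.1990667  -0.46424271]
```

View pics/c5.png

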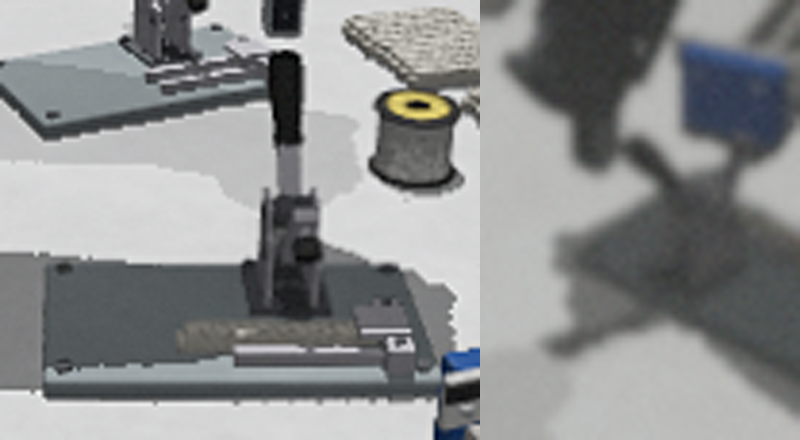

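The lever is still open. The fingertips sit just above the grip's end, so I go about 32 mm lower.

servo_tool(
  commands=[
    [0, 0.005, -0.02, 0, 0, 0],
    [0, 0.005, -0.033, 0, 0, 0],
    [0, 0.005, -0.033, 0, 0, 0],
    [-0.0015, -0.005, -0.033, 0, 0, 0],
    [-0.0022, -0.01, -0.033, 0, 0, 0],
    [-0.003, -0.015, -0.033, 0, 0, 0],
  ],
)

```text
clock: 6.9
position: [0.5905, -0.0993, 0.0935]
tcp_rot: [-2.1, 1.565, 0.89]
contact_force: [1.1, 18.9, 14.6]
opening: -0.0
```

servo_tool(
  commands=[
    [-0.0007, -0.005, 0.001, 0, 0, 0],
    [-0.0014, -0.01, 0.002, 0, 0, 0],
  ],
)

```text
clock: 7.07
position: [0.5899, -0.1079, 0.0975]
tcp_rot: [-2.277, 1.562, 0.715]
contact_force: [-3.8, 28.9, 34.3]
opening: 0.001
```

The force runs along the lever's own axis, so the sloped finger back is pressing on the grip's end. I back off and turn the gripper 90° to use the fingers' flat 22 mm side, tilted to follow the lever.

servo_tool(
  commands=[
    [0.002, 0.015, 0.0, 0, 0, 0],
    [0.006, 0.04, 0.0, 0, 0, 0],
    [0.006, 0.045, 0.04, 0, 0, 0],
    [0.006, 0.045, 0.07, 0, 0, 0],
    [0.006, 0.045, 0.07, 0, 0, 0],
  ],
)

```text
clock: 7.48
position: [0.5968, -0.0664, 0.1708]
tcp_rot: [3.022, 1.56, -0.271]
contact_force: [-0.5, 0.1, 0.9]
opening: 0.001
```

```bash
python3 - <<'E'
from h import *
s=manip.read_state();M=R.from_euler('xyz',s["tcp_rot"]).as_matrix();print(s["position"],s["contact_force"],s["q"].round(3),M.round(3).tolist())
b=manip.camera("side");Q=pts(b);p=Q[195:240,285:315].reshape(-1,3);m=(p[:,2]>.08)&(p[:,2]<.16)&(p[:,1]<-.1)
for z in(.105,.115,.125,.135): print(z,np.median(p[m&(abs(p[:,2]-z)<.004)],0).round(3))
E
```

```text
[ 0.59678293 -0.06637027  0.17078903] [-0.54292176  0.13235512  0.85738275] [-0.25   0.36   0.014  1.214 -0.     3.043] [[0.01, -0.151, -0.989], [-0.003, -0.989, 0.151], [-1.0, 0.001, -0.01]]
0.105 [ 0.583 -0.14   0.105]
0.115 [ 0.585 -0.133  0.115]
0.125 [ 0.585 -0.126  0.125]
0.135 [ 0.588 -0.12   0.132]
```

servo_tool(
  commands=[
    [0, 0.02, 0.02, 0, 0, 7],
    [0, 0.02, 0.02, 0, 0, 14],
    [0, 0.02, 0.02, 0, 0, 21],
    [0, 0.02, 0.02, 0, 0, 28],
    [0, 0.02, 0.02, 0, 0, 35],
    [0, 0.02, 0.02, 0, 0, 42],
    [0, 0.02, 0.02, 0, 0, 49],
    [0, 0.02, 0.02, 0, 0, 56],
  ],
)

```text
clock: 8.2
position: [0.5941, -0.0464, 0.1834]
tcp_rot: [0.23, 1.571, -2.081]
contact_force: [-0.4, -0.1, -0.4]
opening: 0.001
```

servo_tool(
  commands=[
    [0, 0, 0, 0, 0, 7],
    [0, 0, 0, 0, 0, 14],
    [0, 0, 0, 0, 0, 21],
    [0, 0, 0, 0, 0, 28],
    [0, 0, 0, 0, 0, 34],
    [0, 0, 0, 0, 0, 34],
  ],
)

```text
clock: 8.7
position: [0.5941, -0.0463, 0.1834]
tcp_rot: [-0.478, 1.571, -2.197]
contact_force: [-1.0, -0.9, -0.5]
opening: 0.002
```

servo_tool(
  commands=[
    [0, 0, 0, -6.9, 1, 0],
    [0, 0, 0, -13.8, 2, 0],
    [0, 0, 0, -20.7, 3, 0],
    [0, 0, 0, -27.6, 4, 0],
    [0, 0, 0, -29.7, 4.4, 0],
    [0, 0, 0, -29.7, 4.4, 0],
  ],
)

```text
clock: 9.2
position: [0.5941, -0.044, 0.182]
tcp_rot: [0.002, 1.045, -1.72]
contact_force: [0.3, -0.1, -0.9]
opening: -0.001
```

```bash
cat > st.py <<'E'
from h import *
s=manip.read_state();M=R.from_euler('xyz',s["tcp_rot"]).as_matrix();p=s["position"]
y=np.radians(-8.5);ex=np.array([np.cos(y),np.sin(y)]);ey=np.array([-ex[1],ex[0]]);d=p[:2]-[.5533,-.203]
print(p.round(4),"own",(d@ex).round(4),(d@ey).round(4),s["contact_force"].round(1),s["q"].round(3),"\n",M.round(3))
E
python3 st.py
```

```text
[ 0.5941 -0.044   0.182 ] own 0.0168 0.1633 [ 0.3 -0.1 -0.9] [ 0.03   0.439  0.063  1.299 -0.517  1.78 ] 
 [[-0.075  0.989 -0.131]
 [-0.497 -0.151 -0.855]
 [-0.865  0.001  0.502]]
```

servo_tool(
  commands=[
    [0.003, 0, -0.04, 0, 0, 0],
    [0.003, 0, -0.0785, 0, 0, 0],
    [0, -0.015, -0.0785, 0, 0, 0],
    [-0.0017, -0.033, -0.0785, 0, 0, 0],
    [-0.0017, -0.033, -0.0785, 0, 0, 0],
    [-0.0017, -0.033, -0.0785, 0, 0, 0],
  ],
)

```text
clock: 9.7
position: [0.5924, -0.0798, 0.1053]
tcp_rot: [0.008, 1.048, -1.72]
contact_force: [0.6, -0.2, 0.3]
opening: 0.003
```

```bash
python3 st.py; python3 - <<'E'
from h import *
b=manip.camera("side");a=manip.camera("scene")
c=cv2.resize(b["frame"][195:310,225:350,::-1],(480,440),interpolation=cv2.INTER_CUBIC)
e=cv2.resize(a["frame"][125:200,250:305,::-1],(320,440),interpolation=cv2.INTER_CUBIC)
cv2.imwrite("pics/c6.png",np.hstack([c,e]))
E
```

```text
[ 0.5924 -0.0798  0.1053] own 0.0204 0.1277 [ 0.6 -0.2  0.3] [-0.029  0.472 -0.087  1.081 -0.518  1.716] 
 [[-0.074  0.988 -0.136]
 [-0.494 -0.155 -0.856]
 [-0.867  0.004  0.499]]
```

View pics/c6.png

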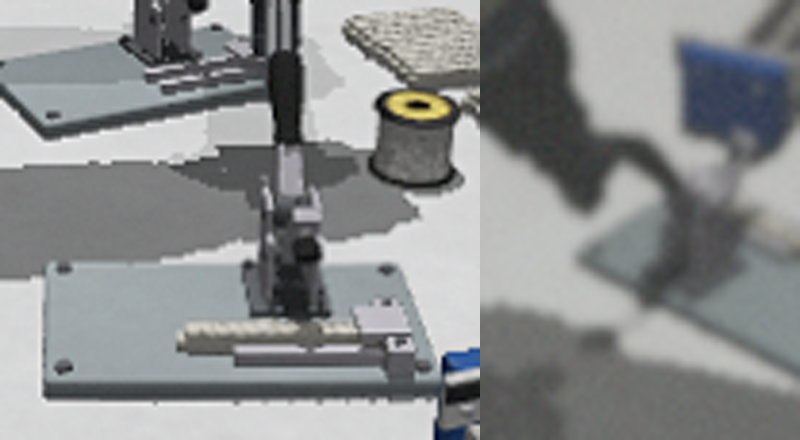

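The fingers are lined up behind the lever, with the tips now below the grip's end (side view about (283,50), scene crop about (600,190)). The connector is home. Pushing now.

servo_tool(
  commands=[
    [-0.0012, -0.008, 0, 0, 0, 0],
    [-0.0024, -0.016, 0, 0, 0, 0],
    [-0.0033, -0.022, 0.0, 0, 0, 0],
    [-0.004, -0.027, 0.003, 0, 0, 0],
  ],
)

```text
clock: 10.13
position: [0.5882, -0.1056, 0.1075]
tcp_rot: [0.003, 1.048, -1.719]
contact_force: [1.3, 7.7, 1.0]
opening: 0.001
```

servo_tool(
  commands=[
    [-0.0007, -0.005, 0.004, 0, 0, 0],
    [-0.0015, -0.01, 0.008, 0, 0, 0],
  ],
)

```text
clock: 10.3
position: [0.5868, -0.115, 0.116]
tcp_rot: [0.004, 1.048, -1.718]
contact_force: [-0.4, 3.7, -1.6]
opening: 0.0
```

The force is now only 4–8 N, so the lever is moving. I continue over the arc.

servo_tool(
  commands=[
    [-0.001, -0.0065, 0.004, 0, 0, 0],
    [-0.0019, -0.013, 0.0075, 0, 0, 0],
    [-0.0028, -0.019, 0.0105, 0, 0, 0],
    [-0.0037, -0.025, 0.013, 0, 0, 0],
    [-0.0047, -0.0315, 0.0145, 0, 0, 0],
    [-0.0056, -0.038, 0.0155, 0, 0, 0],
  ],
)

```text
clock: 10.8
position: [0.5812, -0.154, 0.1316]
tcp_rot: [0.005, 1.047, -1.718]
contact_force: [0.1, 1.8, -0.1]
opening: -0.002
```

servo_tool(
  commands=[
    [-0.0009, -0.006, 0, 0, 0, 0],
    [-0.0018, -0.012, -0.0005, 0, 0, 0],
    [-0.0027, -0.018, -0.001, 0, 0, 0],
    [-0.0036, -0.024, -0.002, 0, 0, 0],
    [-0.0043, -0.029, -0.004, 0, 0, 0],
    [-0.005, -0.034, -0.007, 0, 0, 0],
  ],
)

```text
clock: 11.3
position: [0.5763, -0.1879, 0.1243]
tcp_rot: [0.005, 1.047, -1.718]
contact_force: [0.3, -0.3, 0.5]
opening: 0.004
```

```bash
python3 st.py; python3 - <<'E'
from h import *
b=manip.camera("side");a=manip.camera("scene")
c=cv2.resize(b["frame"][195:310,225:350,::-1],(480,440),interpolation=cv2.INTER_CUBIC)
e=cv2.resize(a["frame"][125:200,250:305,::-1],(320,440),interpolation=cv2.INTER_CUBIC)
cv2.imwrite("pics/c7.png",np.hstack([c,e]))
E
```

```text
[ 0.5763 -0.1879  0.1243] own 0.0205 0.0183 [ 0.3 -0.3  0.5] [-0.21   0.412 -0.135  0.987 -0.523  1.503] 
 [[-0.073  0.989 -0.132]
 [-0.495 -0.151 -0.856]
 [-0.866  0.002  0.501]]
```

View pics/c7.png

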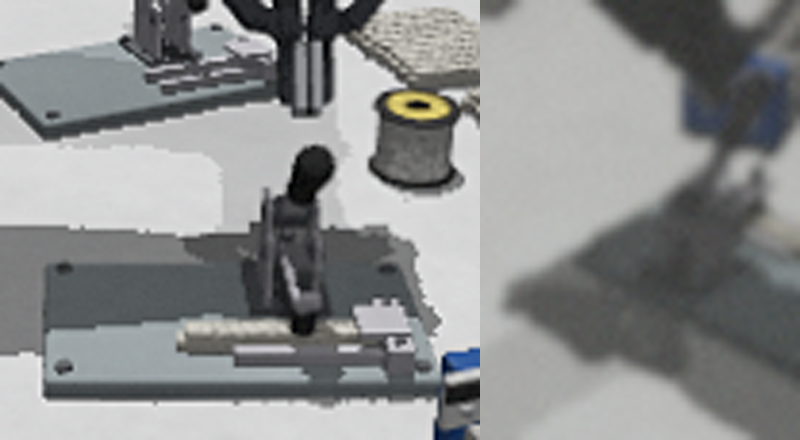

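The lever has snapped over and the foot is down on the connector, at (303,325) in the crop. I retreat and check the lever angle.

servo_tool(
  commands=[
    [0.003, 0.02, 0.02, 0, 0, 0],
    [0.006, 0.04, 0.05, 0, 0, 0],
    [0.01, 0.06, 0.085, 0, 0, 0],
    [0.012, 0.08, 0.12, 0, 0, 0],
    [0.012, 0.08, 0.12, 0, 0, 0],
    [0.012, 0.08, 0.12, 0, 0, 0],
    [0.012, 0.08, 0.12, 0, 0, 0],
  ],
)

```text
clock: 11.98
position: [0.5883, -0.1069, 0.2438]
tcp_rot: [0.003, 1.047, -1.718]
contact_force: [0.1, 0.9, -0.7]
opening: 0.002
```

```bash
python3 st.py; python3 - <<'E'
from h import *
b=manip.camera("side");Q=pts(b);f=b["frame"]
y=np.radians(-8.5);ex=np.array([np.cos(y),np.sin(y)]);ey=np.array([-ex[1],ex[0]])
G=Q[225:260,292:320];d=G[...,:2]-[.5533,-.203];own=np.stack([d@ex,d@ey,G[...,2]],-1).reshape(-1,3)
dark=f[225:260,292:320].max(-1).reshape(-1)<70
k=own[dark&(own[:,2]>.08)&(abs(own[:,0]-.02)<.03)];print(len(k),k.min(0).round(3),k.max(0).round(3),np.median(k,0).round(3))
import math
c=k[np.argmin(k[:,1])];print("foremost",c.round(3))
# sphere-ish end cap: nearest-camera points; expected grip end(90mm) at lock
for t in(1.42,1.5,1.55): print(t,[round(.034+.09*math.sin(.698-t),4),round(.06+.09*math.cos(.698-t),4)])
# connector end and other objects
e=ray(b,np.array([[178,340],[178,333]])*[125/480,115/440]+[225,195],.024)[:,:2]-[.5533,-.203];print("conn end own",(e@ex).round(4))
for n,uv in(("jar",[205,225]),("spool",[332,222]),("tape",[209,190])): print(n,Q[uv[1],uv[0]].round(3))
m=(Q[...,2]>.105)&(Q[...,2]<.14)&(abs(Q[...,0]-.56)<.06)&(abs(Q[...,1]-.21)<.06);print("lever b",m.sum(),np.median(Q[m],0).round(3))
E
```

```text
[ 0.5883 -0.1069  0.2438] own 0.0204 0.1002 [ 0.1  0.9 -0.7] [-0.073  0.379  0.13   1.364 -0.522  1.659] 
 [[-0.073  0.989 -0.13 ]
 [-0.495 -0.15  -0.856]
 [-0.866  0.002  0.5  ]]
131 [ 0.012 -0.032  0.082] [0.029 0.009 0.127] [ 0.019 -0.024  0.115]
foremost [ 0.023 -0.032  0.116]
1.42 [-0.0255, 0.1275]
1.5 [-0.0307, 0.1226]
1.55 [-0.0337, 0.1193]
conn end own [-0.0406 -0.0402]
jar [ 0.399 -0.002  0.05 ]
spool [ 0.71  -0.011  0.043]
tape [0.434 0.34  0.011]
lever b 75 [0.568 0.21  0.118]
```

```bash
python3 -c "
from bench import manip
print(manip.close_job())"
```

```text
the job is handed in; nothing more can be done
None
```

I pushed the connector home against fixture A's end stop, then pushed lever A over its dead point until it snapped down, and handed the job in at about 12 s. No verdict was reported.

**First lever tries:** The first two pushes on the lever failed. The fingers pressed on the grip's end, with up to about 43 N sideways and 67 N upward, and the lever did not move. I backed off, turned the gripper 90°, tilted it 30°, and the lever then went over with only 2–8 N.

**Last checks:**
- **Connector:** pushing stopped dead at the stop with about 10 N. Its free end afterwards measured own x of about -0.040 (home is -0.043), which matches within the calibration error.
- **Lever A:** the picture shows it over the channel with the foot on the connector. The grip's position fits a locked angle of about 1.5 rad. The depth readings were not precise enough to rule out values near 1.42: the grip's height suggests 1.5 or more, while its reach over the channel is less clear.
- **Bar force:** I could not measure how hard the foot presses on the connector.
- **Surroundings:** lever B, the jar, the spool and the tape roll read unchanged within about 3 mm. The arm was clear of everything.

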